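Clear the saw's catch tray and hold its guard open for a blade change

ROBOT

A 7-joint arm with a two-finger parallel gripper is mounted at the origin on the work surface. World frame = base frame: x ahead of the robot, y to its left, z up, the work surface at z = 0. Lengths are in m, angles in rad, forces in N, time in s.
With the tool pointing down it reaches from about 0.425 to 0.875 m from the base axis. Payload 4.7 kg.
Tool frame: the origin (TCP) lies between the finger pads; the fingertips stand 22 mm ahead of it and the grasp point (between the pads) lies 3 mm ahead of it; z points along the fingers, y is the line along which they close (so a half turn about z gives the same grasp; the last joint's range is limited). The gripper opens to 87 mm and grips with 3 to 60 N. Pads are 19 mm wide; open, the fingers measure 117 mm over their backs; the gripper's body (75 mm by 190 mm) begins 51 mm behind the grasp point.
Start: joints at [1.168, 0.321, -0.07, 1.45, 0.023, 1.371, -0.057], TCP at [0.263, -0.594, 0.245] pointing down, gripper open.
Joint ranges: [-2.86, 2.86], [-0.3, 2.09], [-1.38, 1.24], [0.06, 2.45], [-1.56, 4.7], [0.09, 2.05], [-2.69, 2.69]. Speed limits (rad/s): [2.57, 2.57, 3.14, 3.14, 3.14, 3.14, 3.14].

INTERFACE

Orientations are given as a rotation vector (axis times angle).
In Python, from bench import ctrl gives the robot as it stands. The module is installed in compiled form; this text tells all that it offers.
- The arm moves only by the tool send_rows, never from a script. Its argument "motion" is a list of rows, each an object with "claw": the opening, from -1 (shut) to 1 (fully open); "slide": the shift along the tool's x, y, z in mm, a list of three; "delta_rot": the turn, a rotation vector about the tool's x, y, z in rad, a list of three. In form: [{"claw": claw, "slide": [x, y, z], "delta_rot": [ax, ay, az]}, ...]. A call has 1 to 5 rows; each row is the pose to reach, as a shift and turn from the pose commanded when the call began, along the tool's axes at that moment; what a row does not reach only later rows make up. A row lasts 1/10 s, in which the tool goes at most 50 mm and 8.59 degrees, less where a joint would pass 70% of its speed; a pose out of reach is approached as far as the arm can. A call with a gripper value outside its range is refused whole. The fingers move at their own pace and stop on an object; "grip_force" is the grip in N (left out, the last holds). Time passes only in rows, so rows that repeat a pose let the fingers close. It gives the time, the measured TCP pose, the force, the opening and the grip force at its end, in the units of the state.
- ctrl.get_state(): the state, without advancing time (a new reading comes with each control period).
- ctrl.get_image(name): name is "scene" or "top"; returns a dict with "color" (400x640x3 uint8, blue, green, red), "fx", "fy", "cx", "cy" (pixels), "k1" (the pictures are not rectified: a ray, as slopes to the right and down, at radius r is drawn at 1 + k1 r^2 times it, then the intrinsics apply), "pose" (4x4, takes a point from camera to world coordinates). Camera axes: x right, y down, z forward; pixel columns grow to the right and rows downward; lengths in m; the calibration is good to about 2 mm. A picture is of the moment at which its call begins. There is no depth.
- ctrl.close_job(): hands the job in; it is judged then, once.
The state is a dict: "time": time; "joint_positions": joint angles; "qd": joint speeds; "joint_torque": joint torques, N m; "position": TCP position; "tool_rot": TCP orientation; "ft_force": force on the tool from outside, world axes, zero at the start; "torque": the same for the moment, N m; "grip_width": opening from 0.0 (shut) to 1.0 (fully open); "grip_force": force on a finger pad.
Only numpy, scipy, OpenCV 4.12 (cv2) and the standard library are available. Lean on these libraries where they do the work, as an engineer would, in place of code of your own. Each camera call takes 0.05 s, during which the arm holds its last target. There are 200 camera calls.

TASK

The batch on the bench saw is finished: put the two cut pieces from its catch tray into the tote. Then, for the blade change, raise the saw's self-closing guard by its bar to 50 degrees (within 5), and finish holding it there: stay still, keep hold and do not let it snap shut. Leave the spare blade, the spanner and the oil bottle where they are, and the tote standing upright.

Things in the scene. Friction and masses are not known exactly. Their poses are not given: they have to be found in the camera images.
- saw: Bench saw, fixed. Origin at bench level under the middle of its cabinet; x from its front to its rear, y to its left. Green cabinet 300 (x) x 240 (y) mm, aluminium deck 320 x 260 mm with its top at z = 110 mm; in its middle the grey guard hood. A stock bar lies on the deck along +y out to y = 420 mm, in a screw clamp at x -100 to -15, y 85 to 120, up to z 145 mm.
- tray (a point): Centre of the floor of the catch tray, an open steel tray fixed to the saw's right side: outside 300 (saw x) x 170 (saw y) mm, walls 3 mm thick and 26 mm high, floor 3 mm above the bench. Axes as the saw's. The lower lip of the saw's chute is 80 mm from this point towards the saw (+y), 42 mm above the bench, its upper end and the cabinet 130 to 140 mm.
- piece1: Cut piece of aluminium box section, 30 x 30 mm, 90 mm long, wall 3 mm, about 80 g, lying in the catch tray. Origin at its middle; its length is along its y axis.
- piece2: The second piece, the same as piece1, lying in the catch tray 95 to 160 mm behind piece1 (towards the saw's +x).
- tote: Orange plastic tote, open on top, standing loose on the bench to the right of the tray, 0.9 kg. Outside 270 (x) x 190 (y) x 90 (z) mm, walls and floor 5 mm. Origin at the centre of its underside; its x is along the saw's x within 7 degrees.
- guard (a joint): Opening angle of the guard hood, rad: 0 shut, growing as the front goes up, stop at 1.40; 50 degrees is 0.873. Spring and weight push it shut at every angle (about 4 N at the bar); it stays nowhere by itself.
- guard_hinge (a point): Middle of the guard's hinge line, at saw (110, 0, 120) mm; the hinge line is parallel to the saw's y axis. The axes of this point turn with the guard (at 0 they are the saw's).
- guard_bar (a point): Middle of the guard's lifting bar: round steel, 14 mm diameter, parallel to the saw's y axis, 130 mm between end brackets, at (-240, 0, 30) mm in the axes of guard_hinge: 55 mm before the hood's front lip, 40 mm above the deck when shut. The lip's edge is level with the bar; above it the hood slopes back at 38 degrees from level to 85 mm above the hinge. The bar can turn in the pads.
- spare_blade: Bystander: saw blade lying flat on the bench, 150 mm diameter, 3 mm thick. Origin at its centre.
- spanner: Bystander: spanner lying flat on the bench, 170 mm long. Origin under its middle.
- oil_bottle: Bystander: white oil bottle standing on the bench behind the tray, by the saw, 50 mm diameter, 140 mm tall. Origin under its centre.
Not all that is in view belongs to the job. What is shaped like the piece2 but orange or pink is not meant.

How it is judged:
By the outcome, as a careful person would: the job done as asked, in the order asked, and still so for the second after the job is handed in, while the arm keeps its last pose, push and grip.
It also fails if it takes over 72 s, if anything falls off the work surface, if the arm or the gripper's body presses on something with over 40 N, if the wrist force passes 120 N, or if a joint passes its speed limit or range.

## Working session

There is one attempt and no reset: what is moved stays moved. The work goes in short steps, Python scripts to look and compute and a tool call to move; the robot and the scene stay as the last step left them, time stands still between calls to the robot, and variables do not carry over. Pictures are saved under pics/ and viewed, at most 10 in all, crops included, and the job is handed in when it is done.

Besides the shell and the picture viewer there is one more tool, called after "Call:" as name([rows], argument=value, ...), one row to a line, values as JSON. send_rows: Moves the arm, as the interface text tells. Its arguments: {"type":"object","properties":{"motion":{"type":"array","items":{"type":"object","properties":{"claw":{"type":"number"},"slide":{"type":"array","items":{"type":"number"}},"delta_rot":{"type":"array","items":{"type":"number"}}}}},"grip_force":{"type":"number"}},"required":["motion"]}

```bash
mkdir -p pics
python3 - <<'E'
from bench import ctrl
import cv2,numpy as np
s=ctrl.get_state();print(s['time'],s['position'],s['tool_rot'],s['grip_width'])
for n in('scene','top'):
    d=ctrl.get_image(n);cv2.imwrite(f'pics/{n}0.png',d['color'])
    print(n,d['fx'],d['fy'],d['cx'],d['cy'],d['k1']);print(np.round(d['pose'],4).tolist())
E
```

```text
0.0 [ 0.26289087 -0.59388617  0.24345118] [-3.07173564e+00 -6.49675812e-01  7.70931085e-04] 1.000889844014595
scene 371.81464049688987 371.81464049688987 321.42908458934477 200.09903681834504 -0.08775597153795331
[[-0.215, 0.7336, -0.6447, 1.3217], [0.9764, 0.1491, -0.156, 0.2398], [-0.0183, -0.663, -0.7484, 0.9552], [0.0, 0.0, 0.0, 1.0]]
top 371.2875811656069 371.2875811656069 325.11786461923924 193.5725044801142 -0.08826683398165075
[[0.0258, -0.9907, 0.1333, 0.4714], [-0.9994, -0.0225, 0.0264, 0.0516], [-0.0231, -0.1339, -0.9907, 1.0677], [0.0, 0.0, 0.0, 1.0]]
```

View pics/scene0.png

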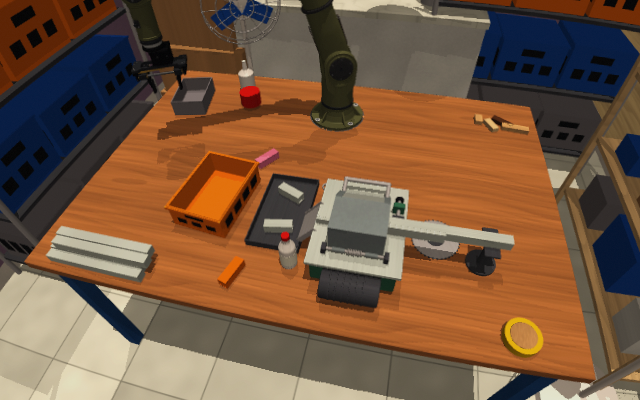

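View pics/top0.png

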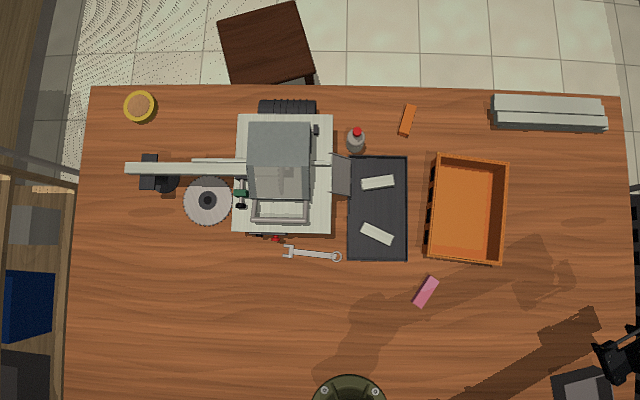

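The pictures show the saw front facing the robot. In the top view the tray centre is at (377,207).
- **Candidates:** light pieces in the tray at top (378,182), which is piece2 to the rear, and (377,234), which is piece1. The others are orange (407,119), pink (425,291), and light stock bars outside the tray at (548,112).
- **Choice:** the two light ones in the tray.
- **Tote:** about (467,208).

```bash
cat > h.py <<'E'
from bench import ctrl
import cv2,numpy as np
def ray(d,uv):
    K=np.array([[d['fx'],0,d['cx']],[0,d['fy'],d['cy']],[0,0,1]])
    p=cv2.undistortPoints(np.array(uv,float).reshape(-1,1,2),K,np.array([d['k1'],0,0,0.]))[:,0]
    T=np.array(d['pose']);r=np.c_[p,np.ones(len(p))]@T[:3,:3].T
    return T[:3,3],r
def onplane(d,uv,z):
    o,r=ray(d,uv);return o+r*((z-o[2])/r[:,2])[:,None]
def proj(d,X):
    K=np.array([[d['fx'],0,d['cx']],[0,d['fy'],d['cy']],[0,0,1]])
    T=np.linalg.inv(d['pose']);
    return cv2.projectPoints(np.array(X,float).reshape(-1,3),cv2.Rodrigues(T[:3,:3])[0],T[:3,3],K,np.array([d['k1'],0,0,0.]))[0][:,0]
def pieces(d,roi,thr=150):
    x0,y0,x1,y1=roi;m=np.zeros(d['color'].shape[:2],np.uint8)
    c=d['color'][y0:y1,x0:x1];m[y0:y1,x0:x1]=(c.min(2)>thr)*255
    out=[]
    for k in cv2.findContours(m,cv2.RETR_EXTERNAL,cv2.CHAIN_APPROX_NONE)[0]:
        if cv2.contourArea(k)>100: out.append(k[:,0])
    return out
E
python3 - <<'E'
from h import *
d=ctrl.get_image('top')
for k in pieces(d,(355,160,405,255)):
    P=onplane(d,k,.033)[:,:2]*1000
    (c,s,a)=cv2.minAreaRect(P.astype(np.float32));b=cv2.boxPoints((c,s,a))
    e=max((b[1]-b[0],b[2]-b[1]),key=np.linalg.norm)
    print('piece',np.round(c),np.round(s),'long axis deg',np.degrees(np.arctan2(e[1],e[0])),k.mean(0))
c=d['color'].astype(int)
def rect(m,z,n):
    k=max(cv2.findContours(m.astype(np.uint8)*255,cv2.RETR_EXTERNAL,cv2.CHAIN_APPROX_NONE)[0],key=cv2.contourArea)[:,0]
    px=cv2.boxPoints(cv2.minAreaRect(k.astype(np.float32)));P=onplane(d,k,z)[:,:2]*1000
    r=cv2.minAreaRect(P.astype(np.float32));print(n,np.round(px).tolist(),r,np.round(cv2.boxPoints(r)).tolist())
z=np.zeros(c.shape[:2],bool)
def box(x0,y0,x1,y1):
    q=z.copy();q[y0:y1,x0:x1]=1;return q
hsv=cv2.cvtColor(d['color'],cv2.COLOR_BGR2HSV)
rect((hsv[...,1]<90)&(hsv[...,2]<100)&box(344,150,412,268),.029,'tray')
rect((hsv[...,1]>205)&(hsv[...,2]>120)&box(415,140,520,275),.09,'tote')
rect((c.min(2)>170)&box(225,108,340,240),.11,'deck')
im=np.hstack([cv2.resize(d['color'][100:280,220:400],(540,540),interpolation=2)])
im2=cv2.resize(d['color'][150:270,410:515],(260,297));cv2.imwrite('pics/c1.png',np.hstack([im,np.vstack([im2,np.zeros((243,260,3),np.uint8)])]))
E
```

```text
piece [502. -66.] [88. 29.] long axis deg 64.63553 [376.71232877 233.42465753]
piece [648. -67.] [28. 89.] long axis deg -79.87714 [377.27272727 181.50649351]
tray [[344.0, 155.0], [407.0, 155.0], [407.0, 261.0], [344.0, 261.0]] ((577.0587158203125, -62.784828186035156), (298.4693603515625, 180.08853149414062), 0.27270227670669556) [[427.0, 27.0], [428.0, -154.0], [727.0, -152.0], [726.0, 28.0]]Traceback (most recent call last):
  File "<stdin>", line 18, in <module>
  File "<stdin>", line 10, in rect
ValueError: max() iterable argument is empty
```

Run:
```python
from h import *
d=ctrl.get_image('top');s=ctrl.get_image('scene')
hsv=cv2.cvtColor(d['color'],cv2.COLOR_BGR2HSV);c=d['color']
print('tote hsv',hsv[210,465],'deck',c[225,320],c[120,242])
z=np.zeros(c.shape[:2],bool)
def rect(m,z,n,roi):
    x0,y0,x1,y1=roi;q=np.zeros(m.shape,np.uint8);q[y0:y1,x0:x1]=m[y0:y1,x0:x1]*255
    cs=cv2.findContours(q,cv2.RETR_EXTERNAL,cv2.CHAIN_APPROX_NONE)[0]
    if not cs: print(n,'none');return
    k=max(cs,key=cv2.contourArea)[:,0];P=onplane(d,k,z)[:,:2]*1000
    r=cv2.minAreaRect(P.astype(np.float32));print(n,np.round(r[0]),np.round(r[1]),r[2],np.round(cv2.boxPoints(r)).tolist())
rect((hsv[...,0]<16)&(hsv[...,1]>200)&(hsv[...,2]>140),.09,'tote',(420,140,520,275))
rect((c.min(2)>130),.11,'deck',(225,108,336,240))
for k in pieces(s,(262,180,312,235),140):
    P=onplane(s,k,.033)[:,:2]*1000;print('scene piece',np.round(cv2.minAreaRect(P.astype(np.float32))[0]),np.round(cv2.minAreaRect(P.astype(np.float32))[1]))
im=cv2.resize(c[100:280,220:400],(540,540),interpolation=2)
im2=cv2.resize(c[145:270,415:515],(260,325))
im3=cv2.resize(s['color'][165:265,240:345],(260,215))
cv2.imwrite('pics/c1.png',np.hstack([im,np.vstack([im2,im3])]))
```

```text
tote hsv [ 14 182 185] deck [161 178 178] [161 177 180]
tote none
deck [584. 191.] [173. 259.] 0.22862756252288818 [[497.0, 320.0], [498.0, 61.0], [671.0, 62.0], [670.0, 321.0]]
scene piece [649. -68.] [24. 87.]
scene piece [502. -67.] [86. 27.]
```

View pics/c1.png

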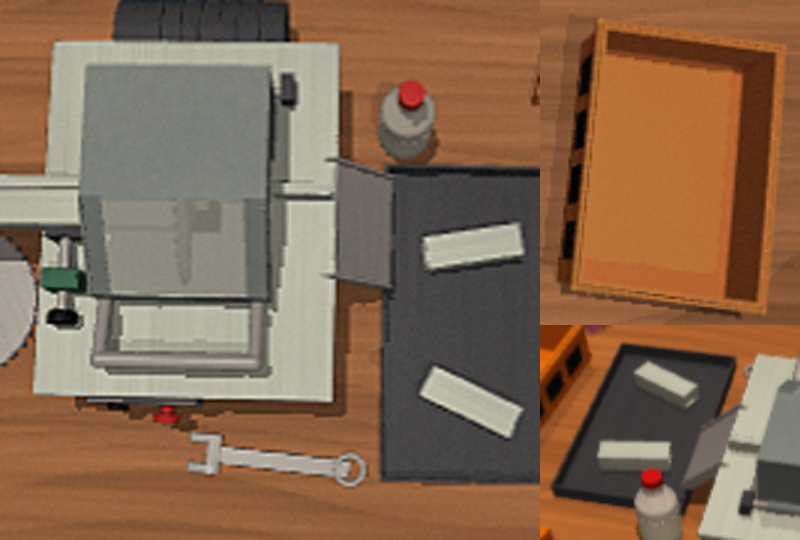

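The close crop confirms two light box sections in the tray. The deck corners in the top picture are about (238,114), (333,114), (331,234) and (231,231). The guard bar runs from (251,220) to (308,222), and the tote rim corners are (437,153), (509,163), (502,265) and (427,257).

Run:
```python
from h import *
d=ctrl.get_image('top');s=ctrl.get_image('scene')
r=lambda uv,z:np.round(onplane(d,uv,z)[:,:2]*1000)
D=r([(238.3,114),(332.7,114),(331,233.7),(231.3,231.3)],.11);print('deck',D.tolist(),D.mean(0))
T=r([(436.9,152.7),(509.2,162.7),(502.3,265.4),(427.3,256.9)],.09);print('tote',T.tolist(),T.mean(0))
print('bar',r([(252,220),(279.3,220.7),(306,221.5)],.15).tolist())
print('chute',r([(332,153),(332,191)],.135).tolist(),r([(351,158),(351,196)],.042).tolist())
print('tray',r([(348,155.5),(407,155.5),(408,261),(347,260)],.029).tolist())
print('bottle',r([(357,131)],.14).tolist())
print(np.round(onplane(s,[(345,179),(388,182)],.15)*1000).tolist())
from scipy.spatial.transform import Rotation as R
q=R.from_rotvec(ctrl.get_state()['tool_rot']);print(np.round(q.as_matrix(),3).tolist())
cv2.imwrite('pics/s2.png',cv2.resize(s['color'][160:310,280:430],(600,600),interpolation=2))
```

```text
deck [[813.0, 319.0], [817.0, 62.0], [497.0, 59.0], [496.0, 318.0]] [655.75 189.5 ]
tote [[721.0, -222.0], [699.0, -421.0], [423.0, -392.0], [442.0, -193.0]] [ 571.25 -307.  ]
bar [[524.0, 257.0], [524.0, 188.0], [524.0, 122.0]]
chute [[703.0, 61.0], [604.0, 59.0]] [[712.0, 8.0], [604.0, 7.0]]
tray [[723.0, 17.0], [726.0, -152.0], [428.0, -155.0], [427.0, 14.0]]
bottle [[761.0, -2.0]]
[[530.0, 124.0, 150.0], [517.0, 253.0, 150.0]]
[[0.914, 0.405, -0.0], [0.405, -0.914, 0.0], [-0.0, -0.0, -1.0]]
```

View pics/s2.png

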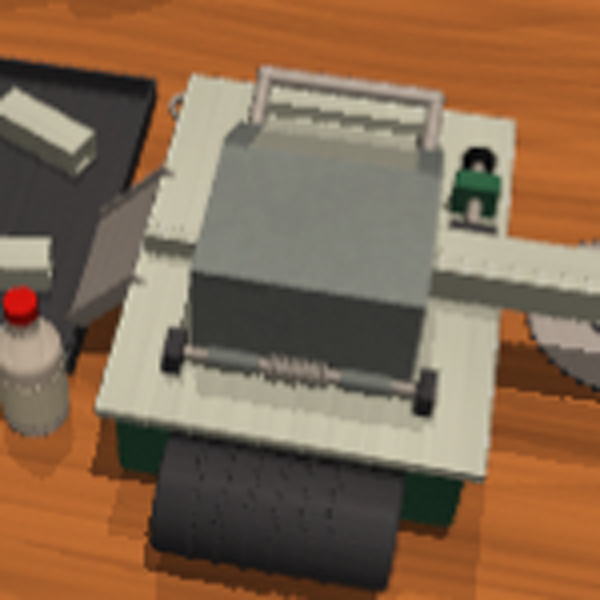

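The bar is at about (525,189,150) mm, and saw yaw is about 0 with its origin at (655,189). The pieces are at (502,-66) with axis 65° and (648,-67) with axis 100°. The oil bottle at (761,-2) is close to piece2's grasp, so I'll grip piece2 off-centre.

```bash
cat > go.py <<'E'
import sys,numpy as np
from bench import ctrl
from scipy.spatial.transform import Rotation as R
s=ctrl.get_state();p=np.array(s['position'])*1000;q=R.from_rotvec(s['tool_rot'])
print('t',s['time'],'p',np.round(p,1),'F',np.round(s['ft_force'],1),'w',round(s['grip_width'],3),'g',round(s['grip_force'],1),'q',np.round(s['joint_positions'],2))
a=[float(v) for v in sys.argv[1:]]
for i in range(0,len(a),4):
    f=np.radians(a[i+3]);T=R.from_matrix(np.array([[-np.sin(f),np.cos(f),0],[np.cos(f),np.sin(f),0],[0,0,-1]]))
    print('slide',np.round(q.inv().apply(np.array(a[i:i+3])-p),1),'rot',np.round((q.inv()*T).as_rotvec(),4))
E
python3 go.py 502 -66 180 -25.4
```

```text
t 0.35 p [ 263.1 -594.3  244.3] F [ 0.1 -1.4 -0.1] w 1.0 g 0.0 q [ 1.17  0.32 -0.07  1.45  0.02  1.37 -0.06]
slide [ 432.3 -386.3   64.4] rot [-4.000e-04 -1.000e-04 -7.106e-01]
```

Call:
send_rows([
  {"claw": 1, "slide": [37, -33, 0], "delta_rot": [0, 0, -0.142]},
  {"claw": 1, "slide": [73, -65, 0], "delta_rot": [0, 0, -0.284]},
  {"claw": 1, "slide": [109, -97, 5], "delta_rot": [0, 0, -0.426]},
  {"claw": 1, "slide": [145, -130, 10], "delta_rot": [0, 0, -0.568]},
  {"claw": 1, "slide": [181, -162, 15], "delta_rot": [0, 0, -0.7106]},
], grip_force=30)

```text
time: 0.85
position: [0.3636, -0.3711, 0.2296]
tool_rot: [2.65, 1.686, -0.0]
ft_force: [1.4, -0.5, 0.6]
grip_width: 1.0
grip_force: 0.0
```

```bash
python3 go.py 502 -66 130 -25.4
```

```text
t 0.85 p [ 363.6 -371.1  229.6] F [ 1.4 -0.5  0.6] w 1.0 g 0.0 q [ 1.02  0.06 -0.28  1.78  0.02  1.29  0.29]
slide [335.   -4.   99.4] rot [0.0006 0.0005 0.0057]
```

Call:
send_rows([
  {"claw": 1, "slide": [48, 0, 6]},
  {"claw": 1, "slide": [96, -1, 12]},
  {"claw": 1, "slide": [144, -2, 18]},
  {"claw": 1, "slide": [192, -3, 24]},
  {"claw": 1, "slide": [240, -4, 30]},
])

```text
invalid input
```

Call:
send_rows([
  {"claw": 1, "slide": [45, 0, 20]},
  {"claw": 1, "slide": [85, 0, 45]},
  {"claw": 1, "slide": [95, 0, 69]},
  {"claw": 1, "slide": [95, 0, 69]},
])

```text
invalid input
```

```bash
python3 go.py 502 -66 31 -25.4
```

```text
t 0.85 p [ 363.6 -371.1  229.6] F [ 1.4 -0.5  0.6] w 1.0 g 0.0 q [ 1.02  0.06 -0.28  1.78  0.02  1.29  0.29]
slide [335.1  -4.  198.4] rot [0.0006 0.0005 0.0057]
```

delta_rot is mandatory.

Call:
send_rows([
  {"claw": 1, "slide": [48, 0, 6], "delta_rot": [0, 0, 0.005]},
  {"claw": 1, "slide": [96, -1, 12], "delta_rot": [0, 0, 0.005]},
  {"claw": 1, "slide": [144, -2, 18], "delta_rot": [0, 0, 0.005]},
  {"claw": 1, "slide": [192, -3, 24], "delta_rot": [0, 0, 0.005]},
  {"claw": 1, "slide": [240, -4, 30], "delta_rot": [0, 0, 0.005]},
])

```text
time: 1.35
position: [0.4629, -0.1527, 0.1997]
tool_rot: [2.659, 1.671, 0.0]
ft_force: [0.7, -0.9, -0.2]
grip_width: 1.0
grip_force: 0.0
```

Call:
send_rows([
  {"claw": 1, "slide": [45, 0, 20], "delta_rot": [0, 0, 0]},
  {"claw": 1, "slide": [85, 0, 45], "delta_rot": [0, 0, 0]},
  {"claw": 1, "slide": [95, 0, 69], "delta_rot": [0, 0, 0]},
  {"claw": 1, "slide": [95, 0, 69], "delta_rot": [0, 0, 0]},
])

```text
time: 1.75
position: [0.5018, -0.0661, 0.1278]
tool_rot: [-2.652, -1.676, 0.005]
ft_force: [-0.5, -0.5, -0.6]
grip_width: 1.0
grip_force: 0.0
```

```bash
python3 go.py 502 -66 31 -25.4
```

```text
t 1.75 p [501.8 -66.1 127.8] F [-0.5 -0.5 -0.6] w 1.0 g 0.0 q [ 0.64  0.16 -0.6   1.92  0.1   1.1  -0.44]
slide [ 0.2  0.7 96.8] rot [-0.0059  0.0003 -0.0003]
```

Call:
send_rows([
  {"claw": 1, "slide": [0, 0, 35], "delta_rot": [0, 0, 0]},
  {"claw": 1, "slide": [0, 0, 65], "delta_rot": [0, 0, 0]},
  {"claw": 1, "slide": [0, 0, 85], "delta_rot": [0, 0, 0]},
  {"claw": 1, "slide": [0, 0, 96], "delta_rot": [0, 0, 0]},
  {"claw": 1, "slide": [0, 0, 96], "delta_rot": [0, 0, 0]},
])

```text
time: 2.25
position: [0.5028, -0.0701, 0.0341]
tool_rot: [-2.661, -1.669, 0.003]
ft_force: [-0.7, 0.6, 0.2]
grip_width: 1.005
grip_force: 0.0
```

Call:
send_rows([
  {"claw": -0.6, "slide": [0, 0, 0], "delta_rot": [0, 0, 0]},
  {"claw": -0.6, "slide": [0, 0, 0], "delta_rot": [0, 0, 0]},
  {"claw": -0.6, "slide": [0, 0, 0], "delta_rot": [0, 0, 0]},
  {"claw": -0.6, "slide": [0, 0, 0], "delta_rot": [0, 0, 0]},
  {"claw": -0.6, "slide": [0, 0, 0], "delta_rot": [0, 0, 0]},
])

```text
time: 2.75
position: [0.5038, -0.069, 0.035]
tool_rot: [2.659, 1.672, 0.001]
ft_force: [-0.1, 0.1, 0.3]
grip_width: 0.633
grip_force: 0.0
```

```bash
python3 go.py 502 -66 170 -25.4 511 -301 170 -6
```

```text
t 2.75 p [503.8 -69.   35. ] F [-0.1  0.1  0.3] w 0.633 g 0.0 q [ 0.61  0.29 -0.58  2.    0.2   0.91 -0.52]
slide [   1.9   -2.8 -135.1] rot [ 0.0008  0.0001 -0.005 ]
slide [-206.   107.2 -134.9] rot [ 8.000e-04  2.000e-04 -3.436e-01]
```

Call:
send_rows([
  {"claw": -0.6, "slide": [1.5, -1, 3], "delta_rot": [0, 0, 0]},
  {"claw": -0.6, "slide": [1.5, -1, 3], "delta_rot": [0, 0, 0]},
  {"claw": -0.6, "slide": [1.5, -1, 3], "delta_rot": [0, 0, 0]},
  {"claw": -0.6, "slide": [1.5, -1, 3], "delta_rot": [0, 0, 0]},
  {"claw": -0.6, "slide": [1.5, -1, 3], "delta_rot": [0, 0, 0]},
])

```text
time: 3.25
position: [0.5032, -0.0671, 0.0314]
tool_rot: [-2.66, -1.672, 0.0]
ft_force: [-0.1, -0.1, -0.8]
grip_width: 0.341
grip_force: 30.0
```

Call:
send_rows([
  {"claw": -0.6, "slide": [0, 0, 0], "delta_rot": [0, 0, 0]},
  {"claw": -0.6, "slide": [0, 0, 0], "delta_rot": [0, 0, 0]},
  {"claw": -0.6, "slide": [0, 0, 0], "delta_rot": [0, 0, 0]},
])

```text
time: 3.55
position: [0.5033, -0.0671, 0.0315]
tool_rot: [2.66, 1.672, -0.0]
ft_force: [-0.4, -0.0, -0.1]
grip_width: 0.344
grip_force: 30.0
```

```bash
python3 go.py 502 -66 170 -25.4 511 -301 170 -6
```

```text
t 3.55 p [503.3 -67.1  31.5] F [-0.4 -0.  -0.1] w 0.344 g 30.0 q [ 0.6   0.29 -0.58  2.    0.2   0.9  -0.53]
slide [   0.4   -1.7 -138.5] rot [-0.      0.0001 -0.0051]
slide [-207.4  108.3 -138.5] rot [-0.000e+00  1.000e-04 -3.437e-01]
```

Gripped (0.344 × 87 ≈ 30 mm). Lift and carry.

Call:
send_rows([
  {"claw": -0.6, "slide": [0, 0, -30], "delta_rot": [0, 0, 0]},
  {"claw": -0.6, "slide": [0, 0, -70], "delta_rot": [0, 0, 0]},
  {"claw": -0.6, "slide": [0, 0, -110], "delta_rot": [0, 0, 0]},
  {"claw": -0.6, "slide": [-15, 8, -138], "delta_rot": [0, 0, -0.05]},
  {"claw": -0.6, "slide": [-50, 26, -138], "delta_rot": [0, 0, -0.1]},
])

```text
time: 4.05
position: [0.5087, -0.1205, 0.1748]
tool_rot: [2.559, 1.81, 0.01]
ft_force: [0.7, -0.1, -1.0]
grip_width: 0.34
grip_force: 30.0
```

```bash
python3 go.py 511 -301 170 -6
```

```text
t 4.05 p [ 508.7 -120.5  174.8] F [ 0.7 -0.1 -1. ] w 0.34 g 30.0 q [ 0.73  0.13 -0.58  1.85  0.08  1.18 -0.22]
slide [-169.4   62.2    5.1] rot [ 9.300e-03 -1.000e-04 -2.347e-01]
```

Call:
send_rows([
  {"claw": -0.6, "slide": [-40, 15, 0], "delta_rot": [0, 0, -0.06]},
  {"claw": -0.6, "slide": [-85, 31, 0], "delta_rot": [0, 0, -0.12]},
  {"claw": -0.6, "slide": [-130, 48, 0], "delta_rot": [0, 0, -0.18]},
  {"claw": -0.6, "slide": [-169, 62, 2], "delta_rot": [0, 0, -0.235]},
  {"claw": -0.6, "slide": [-169, 62, 2], "delta_rot": [0, 0, -0.235]},
])

```text
time: 4.55
position: [0.503, -0.3116, 0.1667]
tool_rot: [2.353, 2.08, -0.005]
ft_force: [0.2, 0.2, -0.7]
grip_width: 0.346
grip_force: 30.0
```

```bash
python3 go.py 511 -301 52 -6
```

```text
t 4.55 p [ 503.  -311.6  166.7] F [ 0.2  0.2 -0.7] w 0.346 g 30.0 q [ 0.9   0.28 -0.47  1.69  0.14  1.2   0.28]
slide [ 11.9   6.7 114.6] rot [-0.0011  0.0032 -0.0181]
```

Call:
send_rows([
  {"claw": -0.6, "slide": [5, 4, 30], "delta_rot": [0, 0, -0.015]},
  {"claw": -0.6, "slide": [8, 6, 65], "delta_rot": [0, 0, -0.015]},
  {"claw": -0.6, "slide": [8, 6, 95], "delta_rot": [0, 0, -0.015]},
  {"claw": -0.6, "slide": [8, 6, 114], "delta_rot": [0, 0, -0.015]},
  {"claw": -0.6, "slide": [8, 6, 114], "delta_rot": [0, 0, -0.015]},
])

```text
time: 5.05
position: [0.5102, -0.2943, 0.0503]
tool_rot: [-2.323, -2.106, 0.002]
ft_force: [-0.4, -0.8, -0.9]
grip_width: 0.342
grip_force: 30.0
```

Call:
send_rows([
  {"claw": -0.6, "slide": [0, 0, 0], "delta_rot": [0, 0, 0]},
  {"claw": 0.2, "slide": [0, 0, 0], "delta_rot": [0, 0, 0]},
  {"claw": 0.2, "slide": [0, 0, 0], "delta_rot": [0, 0, 0]},
  {"claw": 0.2, "slide": [0, 0, 0], "delta_rot": [0, 0, 0]},
  {"claw": 0.2, "slide": [0, 0, 0], "delta_rot": [0, 0, 0]},
])

```text
time: 5.55
position: [0.5129, -0.2964, 0.0544]
tool_rot: [2.327, 2.108, 0.0]
ft_force: [0.6, -0.5, -0.9]
grip_width: 0.572
grip_force: 0.0
```

```bash
python3 go.py 511 -301 170 -6 652 -89 170 10.1
```

```text
t 5.55 p [ 512.9 -296.4   54.4] F [ 0.6 -0.5 -0.9] w 0.572 g 0.0 q [ 0.86  0.4  -0.46  1.79  0.21  1.    0.22]
slide [  -4.8   -1.3 -115.6] rot [0.0011 0.0008 0.0062]
slide [ 220.   118.2 -115.7] rot [ 0.001   0.001  -0.2748]
```

Call:
send_rows([
  {"claw": 0.2, "slide": [0, 0, -40], "delta_rot": [0, 0, 0]},
  {"claw": 0.2, "slide": [0, 0, -85], "delta_rot": [0, 0, 0]},
  {"claw": 0.8, "slide": [15, 8, -115], "delta_rot": [0, 0, -0.05]},
  {"claw": 0.8, "slide": [55, 30, -120], "delta_rot": [0, 0, -0.11]},
  {"claw": 0.8, "slide": [95, 52, -120], "delta_rot": [0, 0, -0.17]},
])

```text
time: 6.05
position: [0.575, -0.2075, 0.1763]
tool_rot: [2.139, 2.295, 0.001]
ft_force: [-0.1, -0.1, -0.4]
grip_width: 0.79
grip_force: 0.0
```

```bash
python3 - <<'E'
from h import *
d=ctrl.get_image('scene');cv2.imwrite('pics/s3.png',cv2.resize(d['color'][120:270,140:340],(800,600),interpolation=2))
E
python3 go.py 652 -89 150 10.1
```

```text
t 6.1 p [ 579.5 -196.   175.7] F [4.  5.6 1.7] w 0.83 g 0.0 q [ 0.75  0.33 -0.56  1.63  0.18  1.23  0.24]
slide [100.3  81.2  26.7] rot [ 0.0078 -0.0041 -0.0913]
```

View pics/s3.png

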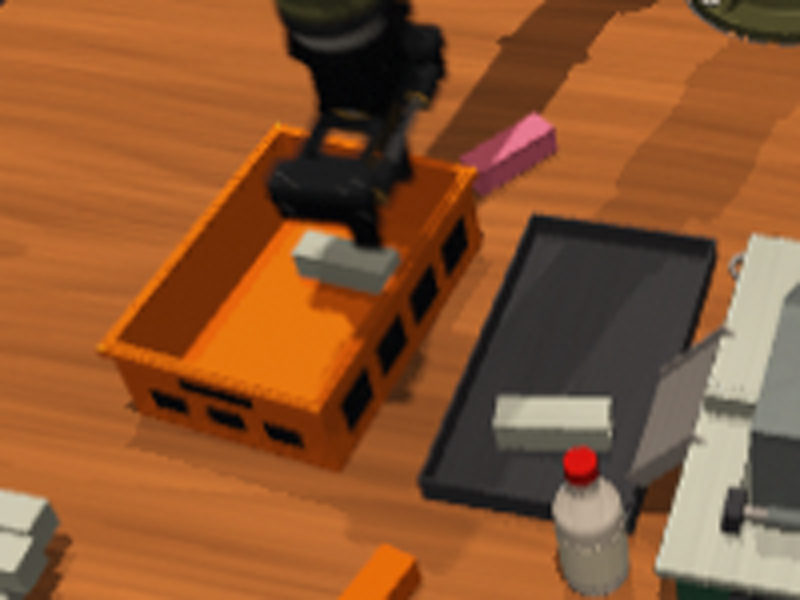

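The scene crop shows the gripper near the tote. Piece1 appears at about (226,186), and I need to know whether it lies on the tote floor or hangs from the gripper.

```bash
python3 - <<'E'
from h import *
d=ctrl.get_image('scene');cv2.imwrite('pics/s4.png',cv2.resize(d['color'][120:270,140:340],(800,600),interpolation=2))
print(onplane(d,[(226,182)],.035),onplane(d,[(226,182)],.17),proj(d,ctrl.get_state()['position']))
E
python3 go.py 652 -89 150 10.1
```

```text
[[ 0.5128514  -0.29768682  0.035     ]] [[ 0.6315075  -0.21883239  0.17      ]] [[238.63266731 169.4313853 ]]
t 6.15 p [ 577.6 -198.1  175. ] F [-0.2  0.7 -0.4] w 0.856 g 0.0 q [ 0.75  0.33 -0.56  1.63  0.18  1.23  0.24]
slide [102.4  83.1  25.8] rot [ 0.005  -0.0036 -0.0928]
```

View pics/s4.png

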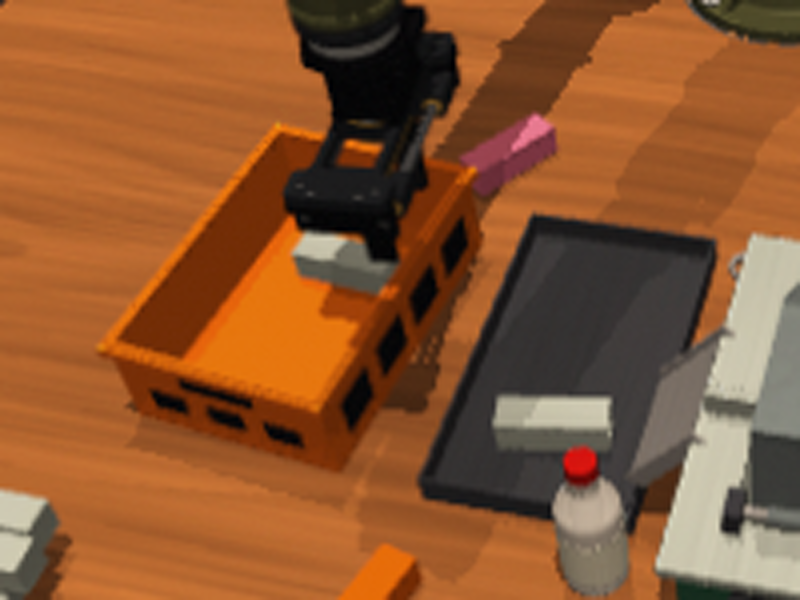

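Piece1 stayed put while the gripper moved, so it is on the tote floor at about (513,-298). On to piece2.

Call:
send_rows([
  {"claw": 0.8, "slide": [30, 25, 5], "delta_rot": [0, 0, -0.03]},
  {"claw": 0.8, "slide": [65, 53, 12], "delta_rot": [0, 0, -0.06]},
  {"claw": 0.8, "slide": [95, 76, 20], "delta_rot": [0, 0, -0.093]},
  {"claw": 0.8, "slide": [102, 83, 26], "delta_rot": [0, 0, -0.093]},
  {"claw": 0.8, "slide": [102, 83, 26], "delta_rot": [0, 0, -0.093]},
])

```text
time: 6.65
position: [0.6491, -0.0965, 0.1464]
tool_rot: [-2.025, -2.399, -0.0]
ft_force: [-0.7, 0.2, 0.0]
grip_width: 0.898
grip_force: 0.0
```

```bash
python3 go.py 652 -89 31 10.1
```

```text
t 6.65 p [649.1 -96.5 146.4] F [-0.7  0.2  0. ] w 0.898 g 0.0 q [ 0.56  0.46 -0.6   1.54  0.27  1.23  0.09]
slide [  6.7   4.3 115.4] rot [-0.0014 -0.0017 -0.008 ]
```

Call:
send_rows([
  {"claw": 0.8, "slide": [2, 2, 30], "delta_rot": [0, 0, -0.006]},
  {"claw": 0.8, "slide": [4, 3, 60], "delta_rot": [0, 0, -0.006]},
  {"claw": 0.8, "slide": [4, 3, 90], "delta_rot": [0, 0, -0.006]},
  {"claw": 0.8, "slide": [4, 3, 106], "delta_rot": [0, 0, -0.006]},
  {"claw": 0.8, "slide": [4, 3, 110], "delta_rot": [0, 0, -0.006]},
])

```text
time: 7.15
position: [0.6495, -0.0967, 0.0356]
tool_rot: [-2.025, -2.398, 0.005]
ft_force: [0.1, 0.5, 1.1]
grip_width: 0.897
grip_force: 0.0
```

Call:
send_rows([
  {"claw": 0.8, "slide": [0, 0, 0], "delta_rot": [0, 0, 0]},
  {"claw": 0.8, "slide": [0, 0, 0], "delta_rot": [0, 0, 0]},
  {"claw": 0.8, "slide": [0, 0, 0], "delta_rot": [0, 0, 0]},
])

```text
time: 7.45
position: [0.6526, -0.0948, 0.0394]
tool_rot: [2.023, 2.4, 0.002]
ft_force: [-0.3, -1.3, 0.3]
grip_width: 0.901
grip_force: 0.0
```

```bash
python3 go.py 652 -89 31 10.1
```

```text
t 7.45 p [652.6 -94.8  39.4] F [-0.3 -1.3  0.3] w 0.901 g 0.0 q [ 0.53  0.57 -0.56  1.62  0.34  1.05  0.04]
slide [5.8 0.4 8.3] rot [ 0.0026  0.0011 -0.0059]
```

Call:
send_rows([
  {"claw": 0.4, "slide": [5, 0, 8], "delta_rot": [0, 0, -0.006]},
  {"claw": -0.6, "slide": [5, 0, 8], "delta_rot": [0, 0, -0.006]},
  {"claw": -0.6, "slide": [5, 0, 8], "delta_rot": [0, 0, -0.006]},
  {"claw": -0.6, "slide": [5, 0, 8], "delta_rot": [0, 0, -0.006]},
  {"claw": -0.6, "slide": [5, 0, 8], "delta_rot": [0, 0, -0.006]},
])

```text
time: 7.95
position: [0.6506, -0.0898, 0.0296]
tool_rot: [2.017, 2.408, -0.0]
ft_force: [0.3, -0.8, 0.4]
grip_width: 0.531
grip_force: 0.0
```

Call:
send_rows([
  {"claw": -0.6, "slide": [0, 0, 0], "delta_rot": [0, 0, 0]},
  {"claw": -0.6, "slide": [0, 0, 0], "delta_rot": [0, 0, 0]},
  {"claw": -0.6, "slide": [0, 0, 0], "delta_rot": [0, 0, 0]},
  {"claw": -0.6, "slide": [0, 0, 0], "delta_rot": [0, 0, 0]},
  {"claw": -0.6, "slide": [0, 0, 0], "delta_rot": [0, 0, 0]},
])

```text
time: 8.45
position: [0.6506, -0.0898, 0.0296]
tool_rot: [2.017, 2.408, -0.0]
ft_force: [0.5, -0.1, -0.0]
grip_width: 0.344
grip_force: 30.0
```

```bash
python3 go.py 631 -335 170 -6
```

```text
t 8.45 p [650.6 -89.8  29.6] F [ 0.5 -0.1 -0. ] w 0.344 g 30.0 q [ 0.52  0.58 -0.56  1.63  0.34  1.04  0.04]
slide [-238.   -62.4 -140.3] rot [2.000e-04 2.000e-04 2.812e-01]
```

Call:
send_rows([
  {"claw": -0.6, "slide": [0, 0, -35], "delta_rot": [0, 0, 0]},
  {"claw": -0.6, "slide": [0, 0, -80], "delta_rot": [0, 0, 0]},
  {"claw": -0.6, "slide": [0, 0, -120], "delta_rot": [0, 0, 0]},
  {"claw": -0.6, "slide": [-20, -5, -138], "delta_rot": [0, 0, 0.06]},
  {"claw": -0.6, "slide": [-60, -16, -140], "delta_rot": [0, 0, 0.12]},
])

```text
time: 8.95
position: [0.6481, -0.1465, 0.1741]
tool_rot: [2.148, 2.287, 0.01]
ft_force: [0.9, -1.1, -0.4]
grip_width: 0.342
grip_force: 30.0
```

```bash
python3 go.py 631 -335 170 -6
```

```text
t 8.95 p [ 648.1 -146.5  174.1] F [ 0.9 -1.1 -0.4] w 0.342 g 30.0 q [ 0.61  0.44 -0.57  1.49  0.24  1.27  0.08]
slide [-187.1  -28.9    3.7] rot [ 0.0073 -0.0017  0.1671]
```

Call:
send_rows([
  {"claw": -0.6, "slide": [-45, -7, 0], "delta_rot": [0, 0, 0.04]},
  {"claw": -0.6, "slide": [-93, -14, 0], "delta_rot": [0, 0, 0.08]},
  {"claw": -0.6, "slide": [-140, -22, 0], "delta_rot": [0, 0, 0.12]},
  {"claw": -0.6, "slide": [-170, -26, 0], "delta_rot": [0, 0, 0.16]},
  {"claw": -0.6, "slide": [-178, -28, 0], "delta_rot": [0, 0, 0.165]},
])

```text
time: 9.45
position: [0.6251, -0.3374, 0.1686]
tool_rot: [2.346, 2.088, -0.005]
ft_force: [0.2, -1.1, -1.3]
grip_width: 0.343
grip_force: 30.0
```

Call:
send_rows([
  {"claw": -0.6, "slide": [0, 0, 0], "delta_rot": [0, 0, 0]},
  {"claw": -0.6, "slide": [0, 0, 0], "delta_rot": [0, 0, 0]},
])

```text
time: 9.65
position: [0.6281, -0.3284, 0.1694]
tool_rot: [-2.335, -2.1, -0.002]
ft_force: [0.3, 1.5, -0.8]
grip_width: 0.341
grip_force: 30.0
```

```bash
python3 go.py 631 -335 52 -6
```

```text
t 9.65 p [ 628.1 -328.4  169.4] F [ 0.3  1.5 -0.8] w 0.341 g 30.0 q [ 0.77  0.53 -0.47  1.37  0.24  1.3   0.19]
slide [ -6.5   3.6 117.3] rot [-0.0001 -0.0019 -0.001 ]
```

Call:
send_rows([
  {"claw": -0.6, "slide": [-3, 3, 35], "delta_rot": [0, 0, 0]},
  {"claw": -0.6, "slide": [-5, 4, 70], "delta_rot": [0, 0, 0]},
  {"claw": -0.6, "slide": [-5, 4, 100], "delta_rot": [0, 0, 0]},
  {"claw": -0.6, "slide": [-5, 4, 114], "delta_rot": [0, 0, 0]},
  {"claw": -0.6, "slide": [-5, 4, 114], "delta_rot": [0, 0, 0]},
])

```text
time: 10.15
position: [0.6301, -0.3333, 0.0532]
tool_rot: [-2.332, -2.098, 0.001]
ft_force: [-0.9, -0.7, -1.0]
grip_width: 0.341
grip_force: 30.0
```

Call:
send_rows([
  {"claw": -0.6, "slide": [0, 0, 0], "delta_rot": [0, 0, 0]},
  {"claw": 0.1, "slide": [0, 0, 0], "delta_rot": [0, 0, 0]},
  {"claw": 0.1, "slide": [0, 0, 0], "delta_rot": [0, 0, 0]},
  {"claw": 0.1, "slide": [0, 0, 0], "delta_rot": [0, 0, 0]},
  {"claw": 0.1, "slide": [0, 0, 0], "delta_rot": [0, 0, 0]},
])

```text
time: 10.65
position: [0.6312, -0.3365, 0.0564]
tool_rot: [2.338, 2.097, 0.0]
ft_force: [-0.4, 0.5, -0.4]
grip_width: 0.533
grip_force: 0.0
```

Call:
send_rows([
  {"claw": 0.0, "slide": [0, 0, -40], "delta_rot": [0, 0, 0]},
  {"claw": 0.0, "slide": [0, 0, -85], "delta_rot": [0, 0, 0]},
  {"claw": 0.0, "slide": [0, 0, -130], "delta_rot": [0, 0, 0]},
  {"claw": 0.0, "slide": [0, 0, -175], "delta_rot": [0, 0, 0]},
  {"claw": 0.0, "slide": [0, 0, -190], "delta_rot": [0, 0, 0]},
])

```text
time: 11.15
position: [0.633, -0.3368, 0.2525]
tool_rot: [2.332, 2.092, 0.005]
ft_force: [0.6, -0.6, 0.7]
grip_width: 0.498
grip_force: 0.0
```

```bash
python3 go.py 470 189 260 0
```

```text
t 11.15 p [ 633.  -336.8  252.5] F [ 0.6 -0.6  0.7] w 0.498 g 0.0 q [ 0.77  0.5  -0.48  1.24  0.22  1.45  0.21]
slide [ 505.1 -218.9  -11.1] rot [ 0.0086  0.0037 -0.1086]
```

Call:
send_rows([
  {"claw": 0.0, "slide": [45, -15, 0], "delta_rot": [0, 0, -0.02]},
  {"claw": 0.0, "slide": [92, -30, 0], "delta_rot": [0, 0, -0.04]},
  {"claw": 0.0, "slide": [139, -45, 0], "delta_rot": [0, 0, -0.06]},
  {"claw": 0.0, "slide": [186, -60, 0], "delta_rot": [0, 0, -0.08]},
  {"claw": 0.0, "slide": [233, -74, 0], "delta_rot": [0, 0, -0.1]},
])

```text
time: 11.65
position: [0.5815, -0.0948, 0.2453]
tool_rot: [2.23, 2.213, -0.001]
ft_force: [0.9, 0.9, 0.7]
grip_width: 0.502
grip_force: 0.0
```

```bash
python3 - <<'E'
from h import *
d=ctrl.get_image('top');cv2.imwrite('pics/t5.png',cv2.resize(d['color'][100:280,220:520],(800,480),interpolation=2))
E
python3 go.py 525 189.5 260 0
```

```text
t 11.7 p [580.6 -82.9 246. ] F [-0.8  8.1  0.6] w 0.499 g 0.0 q [ 0.63  0.24 -0.62  1.59  0.14  1.36 -0.  ]
slide [272.8 -54.2 -12.4] rot [-0.001  -0.0056  0.0054]
```

View pics/t5.png

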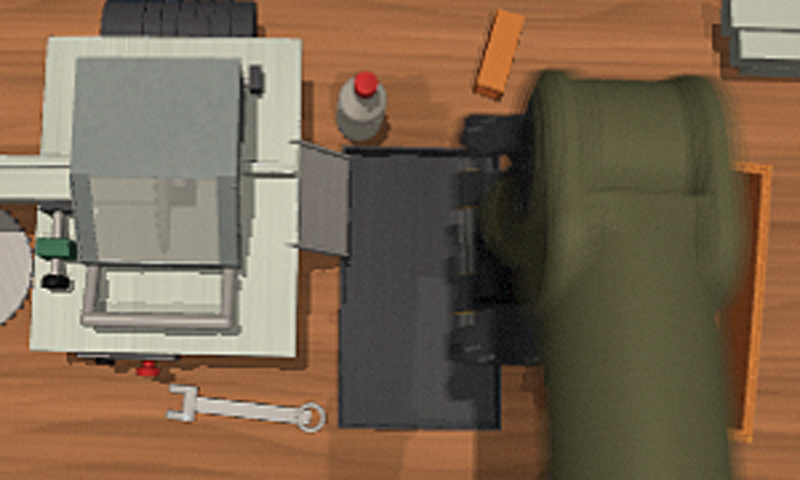

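The tray is empty, and the bottle and spanner haven't moved. The arm hides the tote, so I'll check it after moving on.

Call:
send_rows([
  {"claw": 0.0, "slide": [45, -9, -2], "delta_rot": [0, 0, 0.005]},
  {"claw": 0.0, "slide": [92, -18, -4], "delta_rot": [0, 0, 0.005]},
  {"claw": 0.0, "slide": [139, -27, -7], "delta_rot": [0, 0, 0.005]},
  {"claw": 0.0, "slide": [185, -36, -10], "delta_rot": [0, 0, 0.005]},
  {"claw": 0.0, "slide": [230, -45, -12], "delta_rot": [0, 0, 0.005]},
])

```text
time: 12.2
position: [0.5389, 0.1354, 0.2577]
tool_rot: [2.236, 2.206, 0.0]
ft_force: [0.6, 0.1, -0.1]
grip_width: 0.501
grip_force: 0.0
```

Call:
send_rows([
  {"claw": 0.0, "slide": [30, -7, 0], "delta_rot": [0, 0, 0]},
  {"claw": 0.0, "slide": [38, -9, 0], "delta_rot": [0, 0, 0]},
  {"claw": 0.0, "slide": [38, -9, 0], "delta_rot": [0, 0, 0]},
  {"claw": 0.0, "slide": [38, -9, 0], "delta_rot": [0, 0, 0]},
])

```text
time: 12.6
position: [0.5316, 0.1698, 0.2571]
tool_rot: [2.238, 2.204, -0.002]
ft_force: [0.2, -0.7, -0.5]
grip_width: 0.5
grip_force: 0.0
```

```bash
python3 - <<'E'
from h import *
d=ctrl.get_image('top');s=ctrl.get_image('scene')
a=cv2.resize(d['color'][140:275,410:520],(326,400),interpolation=2)
b=cv2.resize(s['color'][140:290,270:440],(453,400),interpolation=2)
cv2.imwrite('pics/t6.png',np.hstack([a,b]))
E
python3 go.py 525 189.5 153 0
```

```text
t 12.7 p [531.8 169.4 257.2] F [-0.4  1.6  0.3] w 0.496 g 0.0 q [ 0.34  0.19 -0.78  1.64  0.14  1.37 -0.48]
slide [ 20.1  -7.1 104.1] rot [-0.0004  0.001  -0.017 ]
```

View pics/t6.png

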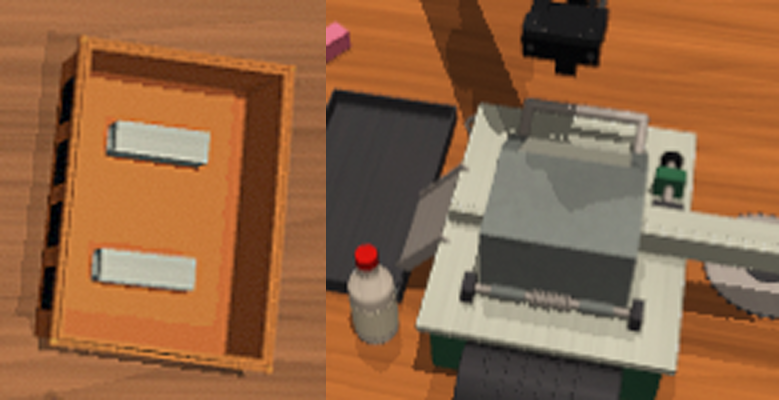

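Both pieces lie flat in the tote, seen in the left crop at (158,144) and (144,270). The gripper is above and in front of the shut guard. Next I centre on the bar and go down.

Call:
send_rows([
  {"claw": 0.0, "slide": [20, -7, 0], "delta_rot": [0, 0, -0.017]},
  {"claw": 0.0, "slide": [20, -7, 20], "delta_rot": [0, 0, -0.017]},
  {"claw": 0.0, "slide": [20, -7, 45], "delta_rot": [0, 0, -0.017]},
  {"claw": 0.0, "slide": [20, -7, 60], "delta_rot": [0, 0, -0.017]},
  {"claw": 0.0, "slide": [20, -7, 60], "delta_rot": [0, 0, -0.017]},
])

```text
time: 13.2
position: [0.5229, 0.1912, 0.1953]
tool_rot: [-2.216, -2.223, 0.006]
ft_force: [0.1, -0.3, 0.3]
grip_width: 0.499
grip_force: 0.0
```

```bash
python3 go.py 525 189.5 153 0
```

```text
t 13.2 p [522.9 191.2 195.3] F [ 0.1 -0.3  0.3] w 0.499 g 0.0 q [ 0.3   0.24 -0.79  1.73  0.18  1.26 -0.53]
slide [-1.7  2.3 42.2] rot [-0.0044  0.0009  0.0033]
```

Call:
send_rows([
  {"claw": 0.0, "slide": [-1, 1, 15], "delta_rot": [0, 0, 0]},
  {"claw": 0.0, "slide": [-1, 1, 30], "delta_rot": [0, 0, 0]},
  {"claw": 0.0, "slide": [-1, 1, 42], "delta_rot": [0, 0, 0]},
  {"claw": 0.0, "slide": [-1, 1, 42], "delta_rot": [0, 0, 0]},
  {"claw": 0.0, "slide": [-1, 1, 42], "delta_rot": [0, 0, 0]},
])

```text
time: 13.7
position: [0.5251, 0.1911, 0.1553]
tool_rot: [-2.217, -2.225, 0.001]
ft_force: [0.9, -0.4, 0.2]
grip_width: 0.501
grip_force: 0.0
```

```bash
python3 go.py 525 189.5 153 0
```

```text
t 13.7 p [525.1 191.1 155.3] F [ 0.9 -0.4  0.2] w 0.501 g 0.0 q [ 0.29  0.28 -0.78  1.77  0.21  1.18 -0.55]
slide [-1.6 -0.1  2.3] rot [-0.0006 -0.      0.0038]
```

Call:
send_rows([
  {"claw": -0.9, "slide": [0, 0, 2], "delta_rot": [0, 0, 0]},
  {"claw": -0.9, "slide": [0, 0, 2], "delta_rot": [0, 0, 0]},
  {"claw": -0.9, "slide": [0, 0, 2], "delta_rot": [0, 0, 0]},
  {"claw": -0.9, "slide": [0, 0, 2], "delta_rot": [0, 0, 0]},
  {"claw": -0.9, "slide": [0, 0, 2], "delta_rot": [0, 0, 0]},
], grip_force=30)

```text
time: 14.2
position: [0.5254, 0.191, 0.1537]
tool_rot: [2.217, 2.225, 0.001]
ft_force: [0.0, 0.0, 0.5]
grip_width: 0.151
grip_force: 30.0
```

Call:
send_rows([
  {"claw": -0.9, "slide": [0, 0, 0], "delta_rot": [0, 0, 0]},
  {"claw": -0.9, "slide": [0, 0, 0], "delta_rot": [0, 0, 0]},
  {"claw": -0.9, "slide": [0, 0, 0], "delta_rot": [0, 0, 0]},
])

```text
time: 14.5
position: [0.5254, 0.191, 0.1537]
tool_rot: [2.217, 2.225, 0.0]
ft_force: [-0.9, -0.5, -0.1]
grip_width: 0.147
grip_force: 30.0
```

```bash
python3 go.py
python3 - <<'E'
import numpy as np
r=lambda a:np.array([-240*np.cos(a)+30*np.sin(a),240*np.sin(a)+30*np.cos(a)])
for k in range(0,51,5):print(k,np.round(r(np.radians(k))-r(0),1))
E
```

```text
t 14.5 p [525.4 191.  153.7] F [-0.9 -0.5 -0.1] w 0.147 g 30.0 q [ 0.28  0.28 -0.78  1.77  0.21  1.18 -0.56]
0 [0. 0.]
5 [ 3.5 20.8]
10 [ 8.9 41.2]
15 [15.9 61.1]
20 [24.7 80.3]
25 [35.2 98.6]
30 [ 47.2 116. ]
35 [ 60.6 132.2]
40 [ 75.4 147.3]
45 [ 91.5 160.9]
50 [108.7 173.1]
```

Call:
send_rows([
  {"claw": -0.9, "slide": [0, 1.5, -10], "delta_rot": [0, 0, 0]},
  {"claw": -0.9, "slide": [0, 3.5, -21], "delta_rot": [0, 0, 0]},
  {"claw": -0.9, "slide": [0, 6, -31], "delta_rot": [0, 0, 0]},
  {"claw": -0.9, "slide": [0, 9, -41], "delta_rot": [0, 0, 0]},
  {"claw": -0.9, "slide": [0, 9, -41], "delta_rot": [0, 0, 0]},
])

```text
time: 15.0
position: [0.5341, 0.191, 0.1958]
tool_rot: [-2.218, -2.225, 0.001]
ft_force: [-1.1, 0.2, -5.0]
grip_width: 0.15
grip_force: 30.0
```

```bash
python3 go.py
```

```text
t 15.0 p [534.1 191.  195.8] F [-1.1  0.2 -5. ] w 0.15 g 30.0 q [ 0.29  0.26 -0.79  1.7   0.19  1.26 -0.53]
```

Load is 5 N, as expected. Continue along the arc.

Call:
send_rows([
  {"claw": -0.9, "slide": [0, 3.3, -10], "delta_rot": [0, 0, 0]},
  {"claw": -0.9, "slide": [0, 7, -20], "delta_rot": [0, 0, 0]},
  {"claw": -0.9, "slide": [0, 11.2, -29.7], "delta_rot": [0, 0, 0]},
  {"claw": -0.9, "slide": [0, 15.8, -39.1], "delta_rot": [0, 0, 0]},
  {"claw": -0.9, "slide": [0, 15.8, -39.1], "delta_rot": [0, 0, 0]},
])

```text
time: 15.5
position: [0.5495, 0.1911, 0.2353]
tool_rot: [-2.217, -2.225, 0.003]
ft_force: [-6.0, -2.2, -2.1]
grip_width: 0.149
grip_force: 30.0
```

Call:
send_rows([
  {"claw": -0.9, "slide": [0, 5, -9.3], "delta_rot": [0, 0, 0]},
  {"claw": -0.9, "slide": [0, 10.5, -18.3], "delta_rot": [0, 0, 0]},
  {"claw": -0.9, "slide": [0, 16.3, -27.1], "delta_rot": [0, 0, 0]},
  {"claw": -0.9, "slide": [0, 22.5, -35.7], "delta_rot": [0, 0, 0]},
  {"claw": -0.9, "slide": [0, 22.5, -35.7], "delta_rot": [0, 0, 0]},
])

```text
time: 16.0
position: [0.5711, 0.1911, 0.2713]
tool_rot: [-2.216, -2.224, 0.006]
ft_force: [-9.7, -1.9, 2.1]
grip_width: 0.149
grip_force: 30.0
```

```bash
python3 go.py
```

```text
t 16.0 p [571.1 191.1 271.3] F [-9.7 -1.9  2.1] w 0.149 g 30.0 q [ 0.27  0.3  -0.78  1.51  0.21  1.42 -0.52]
```

The bar is at about 30°. There is a mild outward radial pull of about 9 N, so I'll follow the arc shifted slightly outward.

Call:
send_rows([
  {"claw": -0.9, "slide": [0, 4.5, -10.2], "delta_rot": [0, 0, 0]},
  {"claw": -0.9, "slide": [0, 11.2, -18], "delta_rot": [0, 0, 0]},
  {"claw": -0.9, "slide": [0, 18.2, -25.5], "delta_rot": [0, 0, 0]},
  {"claw": -0.9, "slide": [0, 25.7, -32.7], "delta_rot": [0, 0, 0]},
  {"claw": -0.9, "slide": [0, 25.7, -32.7], "delta_rot": [0, 0, 0]},
])

```text
time: 16.5
position: [0.5988, 0.1912, 0.304]
tool_rot: [-2.218, -2.225, 0.0]
ft_force: [-7.0, -0.4, 0.5]
grip_width: 0.15
grip_force: 30.0
```

```bash
python3 go.py;python3 - <<'E'
from bench import ctrl
print(ctrl.get_state()['torque'])
E
```

```text
t 16.5 p [598.8 191.2 304. ] F [-7.  -0.4  0.5] w 0.15 g 30.0 q [ 0.24  0.34 -0.77  1.39  0.24  1.5  -0.51]
[-0.32855907  1.57016488  0.00408284]
```

Call:
send_rows([
  {"claw": -0.9, "slide": [0, 7, -7.8], "delta_rot": [0, 0, 0]},
  {"claw": -0.9, "slide": [0, 15.2, -14.6], "delta_rot": [0, 0, 0]},
  {"claw": -0.9, "slide": [0, 23.6, -21], "delta_rot": [0, 0, 0]},
  {"claw": -0.9, "slide": [0, 32.3, -27], "delta_rot": [0, 0, 0]},
  {"claw": -0.9, "slide": [0, 32.3, -27], "delta_rot": [0, 0, 0]},
])

```text
time: 17.0
position: [0.6313, 0.1913, 0.3311]
tool_rot: [-2.218, -2.224, -0.001]
ft_force: [-5.8, -2.1, 1.8]
grip_width: 0.149
grip_force: 30.0
```

Call:
send_rows([
  {"claw": -0.9, "slide": [0, 0, 0], "delta_rot": [0, 0, 0]},
  {"claw": -0.9, "slide": [0, 0, 0], "delta_rot": [0, 0, 0]},
  {"claw": -0.9, "slide": [0, 0, 0], "delta_rot": [0, 0, 0]},
  {"claw": -0.9, "slide": [0, 0, 0], "delta_rot": [0, 0, 0]},
  {"claw": -0.9, "slide": [0, 0, 0], "delta_rot": [0, 0, 0]},
], grip_force=35)

```text
time: 17.5
position: [0.6303, 0.1912, 0.3305]
tool_rot: [2.218, 2.225, -0.001]
ft_force: [-5.7, -0.8, 0.6]
grip_width: 0.149
grip_force: 35.0
```

```bash
python3 go.py;python3 - <<'E'
from h import *
st=ctrl.get_state();p=np.array(st['position'])*1000-[765.4,0,123.7]
print(np.degrees(np.arctan2(p[2],-p[0]))-7.13,np.hypot(p[0],p[2]),st['torque'])
d=ctrl.get_image('top');s=ctrl.get_image('scene')
cv2.imwrite('pics/f.png',np.hstack([cv2.resize(d['color'][90:290,200:420],(395,360)),cv2.resize(s['color'][100:280,230:430],(400,360),interpolation=2)]))
E
```

```text
t 17.5 p [630.3 191.2 330.5] F [-5.7 -0.8  0.6] w 0.149 g 35.0 q [ 0.2   0.41 -0.76  1.26  0.28  1.57 -0.51]
49.72127209801406 247.02571275638874 [-0.21346783  1.37179284 -0.09409454]
```

View pics/f.png

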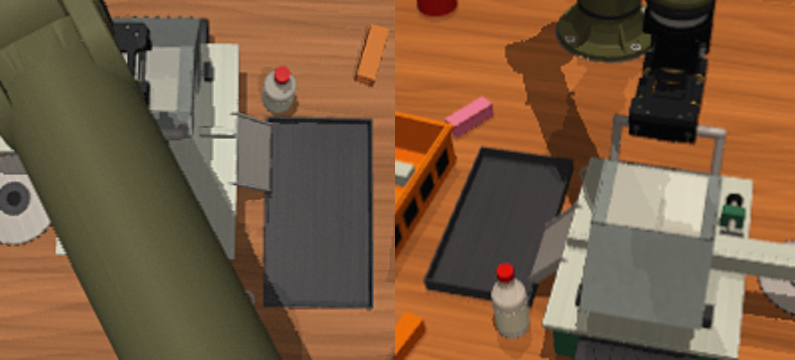

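The guard is raised and held, with the bar running from scene (339,159) to (395,165). I'll cross-check the angle by camera and by circle fit.

Run:
```python
from h import *
from scipy.optimize import least_squares
s=ctrl.get_image('scene')
for a in (44,47,50,53,56):
    t=np.radians(a);x=.7655-.24*np.cos(t)+.03*np.sin(t);z=.12+.24*np.sin(t)+.03*np.cos(t)
    print(a,np.round(proj(s,[(x,.124,z),(x,.256,z)]),1).tolist())
P=np.array([(525.4,150.7),(534.1,192.8),(549.5,232.3),(571.1,268.3),(598.8,301),(630.3,327.5)])
r=least_squares(lambda c:np.hypot(*(P-c).T)-241.9,[765,120]);c=r.x
print(c,np.round(r.fun,1),[round(np.degrees(np.arctan2(p[1]-c[1],c[0]-p[0]))-7.13,1) for p in P])
g=cv2.cvtColor(s['color'],cv2.COLOR_BGR2GRAY)
for col in(343,346,390,393): print(col,g[150:176,col].tolist())
```

```text
44 [[341.2, 158.4], [392.4, 165.4]]
47 [[340.5, 158.7], [392.5, 165.8]]
50 [[339.8, 159.4], [392.4, 166.5]]
53 [[339.1, 160.3], [392.4, 167.6]]
56 [[338.3, 161.5], [392.3, 168.9]]
[766.77565444 127.00860878] [ 0.6 -0.1 -0.5 -0.5 -0.1  0.6] [np.float64(-1.5), np.float64(8.7), np.float64(18.7), np.float64(28.7), np.float64(38.9), np.float64(48.6)]
343 [103, 104, 105, 104, 108, 118, 115, 96, 75, 79, 80, 71, 71, 78, 88, 89, 100, 104, 107, 112, 114, 120, 115, 117, 114, 113]
346 [121, 121, 122, 118, 116, 113, 114, 103, 68, 67, 55, 58, 67, 85, 108, 103, 104, 113, 120, 116, 114, 117, 116, 116, 115, 112]
390 [123, 127, 131, 128, 130, 133, 129, 122, 122, 119, 121, 123, 119, 125, 173, 185, 149, 110, 80, 76, 84, 84, 88, 90, 94, 97]
393 [124, 126, 131, 129, 128, 134, 131, 124, 122, 119, 117, 120, 121, 125, 152, 176, 161, 124, 97, 100, 109, 108, 108, 111, 104, 104]
```

All estimates fall between 48.6° and 50.2°, and the hold is steady. Handing in.

```bash
python3 go.py; python3 -c "
from bench import ctrl
print(ctrl.close_job())"
```

```text
t 17.65 p [630.3 191.3 330.5] F [-4.9 -1.3  2.3] w 0.147 g 35.0 q [ 0.2   0.41 -0.76  1.26  0.28  1.57 -0.51]
the job is handed in; nothing more can be done
None
```

I put both cut pieces in the upright tote, raised the guard to about 50° (estimates 48.6–50.2°) and handed the job in at 17.65 s with the arm still holding the bar; no verdict came back.

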